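# Find the caster with a worn bearing and set out its spare

## Task

One of the three upturned casters has a worn wheel bearing. Find it by feel: check all three in turn, beginning with the right one, by rocking the wheel sideways near its top, first to the left and then to the right, each way until it stops against a light press of about 5 N (never more than 12 N), and leave the worn wheel tipped over to the right so that it can be seen. Then put the spare bearing ring on the spigot in front of that caster, flat on the spigot's foot, and leave the ink tin and the wooden disc alone.

Things in the scene. Friction and masses are not known exactly. Their poses are not given: they have to be found in the camera images.
- caster_left: The left one of three casters that look alike, fixed wheel up in a row on the board. Origin: on the board's top, below the axle; x away from the robot, y along the axle to the robot's left, z up. Axle at z = 66 mm. Fork legs: x = +-15 mm, y to +-26 mm (axle nuts +-30 mm), up to z = 81 mm. Wheel: y = -13 to +13 mm, z = 26 to 106 mm, so its top 25 mm stand free. It spins.
- wheel_top_left (a point): Topmost point, mid-width, of that caster's wheel (80 mm diameter, 26 mm wide), 106 mm above the caster's origin. Pushed along y 30 mm above the axle, a sound wheel gives about 1 mm in all and then stops hard; the worn one tips with 1 to 2 N by 0.22 rad (6 to 7 mm there) to either side before it stops hard. A tipped wheel stays tipped when let go.
- spigot_left (a point): Spigot in front of that caster: a round steel pin 15 mm thick, 100 mm from the caster's origin along its -x, on the robot's side of the wheel. The point is the centre of its foot: the top of a 40 mm flange, 3 mm above the board, where a seated bearing rests. The pin stands 15 mm above this point, tapered at the top.
- caster_middle: The middle one of three casters that look alike, fixed wheel up in a row on the board. Origin: on the board's top, below the axle; x away from the robot, y along the axle to the robot's left, z up. Axle at z = 66 mm. Fork legs: x = +-15 mm, y to +-26 mm (axle nuts +-30 mm), up to z = 81 mm. Wheel: y = -13 to +13 mm, z = 26 to 106 mm, so its top 25 mm stand free. It spins.
- wheel_top_middle (a point): Topmost point, mid-width, of that caster's wheel (80 mm diameter, 26 mm wide), 106 mm above the caster's origin. Pushed along y 30 mm above the axle, a sound wheel gives about 1 mm in all and then stops hard; the worn one tips with 1 to 2 N by 0.22 rad (6 to 7 mm there) to either side before it stops hard. A tipped wheel stays tipped when let go.
- spigot_middle (a point): Spigot in front of that caster: a round steel pin 15 mm thick, 100 mm from the caster's origin along its -x, on the robot's side of the wheel. The point is the centre of its foot: the top of a 40 mm flange, 3 mm above the board, where a seated bearing rests. The pin stands 15 mm above this point, tapered at the top.
- caster_right: The right one of three casters that look alike, fixed wheel up in a row on the board. Origin: on the board's top, below the axle; x away from the robot, y along the axle to the robot's left, z up. Axle at z = 66 mm. Fork legs: x = +-15 mm, y to +-26 mm (axle nuts +-30 mm), up to z = 81 mm. Wheel: y = -13 to +13 mm, z = 26 to 106 mm, so its top 25 mm stand free. It spins.
- wheel_top_right (a point): Topmost point, mid-width, of that caster's wheel (80 mm diameter, 26 mm wide), 106 mm above the caster's origin. Pushed along y 30 mm above the axle, a sound wheel gives about 1 mm in all and then stops hard; the worn one tips with 1 to 2 N by 0.22 rad (6 to 7 mm there) to either side before it stops hard. A tipped wheel stays tipped when let go.
- spigot_right (a point): Spigot in front of that caster: a round steel pin 15 mm thick, 100 mm from the caster's origin along its -x, on the robot's side of the wheel. The point is the centre of its foot: the top of a 40 mm flange, 3 mm above the board, where a seated bearing rests. The pin stands 15 mm above this point, tapered at the top.
- board: Plywood board 190 x 330 x 12 mm that carries the casters, fixed to the table; origin at the centre of its underside, z up, y to the robot's left along its length; the casters stand parallel to it (same x and y directions). The casters on it are damaged by a push or squeeze of more than 12 N.
- bearing_mid (a point): Spare steel ball bearing, a flat ring 46 mm in diameter with a 22 mm bore, 16 mm high, 100 g, lying flat and loose on the table to the left of the board; the point is its centre, half-way up.
- ink_tin: Bystander: ink tin, 68 mm diameter, 51 mm high, to the left of the bearing; origin at the centre of its underside.
- baren: Bystander: wooden rubbing disc with a knob, 108 mm diameter, 48 mm high, beyond the board; origin at the centre of its underside.
Things that resemble listed ones, but are neither listed nor needed, are in the scene too. Of the things that look like the part that bears bearing_mid, the middle-sized one is meant.

How it is judged:
On the way, in this order (a step that is already met when the one before it is completed fails the run):
1. the wheel of the right caster is pressed to the left (over 3 N, wheel off centre to that side) (contact force between the fingers and caster_right above 3 N and y of wheel_top_right in the frame of caster_right above 0.0001 m), for 0.02 s.
2. the wheel of the right caster is pressed to the right (over 3 N, wheel off centre to that side) (contact force between the fingers and caster_right above 3 N and y of wheel_top_right in the frame of caster_right below -0.0001 m), for 0.02 s.
3. the wheel of the middle caster is pressed to the left (over 3 N, wheel off centre to that side) (contact force between the fingers and caster_middle above 3 N and y of wheel_top_middle in the frame of caster_middle above 0.0001 m), for 0.02 s.
4. the wheel of the middle caster is pressed to the right (over 3 N, wheel off centre to that side) (contact force between the fingers and caster_middle above 3 N and y of wheel_top_middle in the frame of caster_middle below -0.0001 m), for 0.02 s.
5. the wheel of the left caster is pressed to the left (over 3 N, wheel off centre to that side) (contact force between the fingers and caster_left above 3 N and y of wheel_top_left in the frame of caster_left above 0.0001 m), for 0.02 s.
6. the wheel of the left caster is pressed to the right (over 3 N, wheel off centre to that side) (contact force between the fingers and caster_left above 3 N and y of wheel_top_left in the frame of caster_left below -0.0001 m), for 0.02 s.
7. then the spare bearing is seated on the spigot of the caster whose wheel is tipped (((y of wheel_top_left in the frame of caster_left below -0.0065 m and horizontal distance between bearing_mid and spigot_left below 0.006 m and z of bearing_mid in the frame of spigot_left between 0.004 and 0.011 m) or (y of wheel_top_middle in the frame of caster_middle below -0.0065 m and horizontal distance between bearing_mid and spigot_middle below 0.006 m and z of bearing_mid in the frame of spigot_middle between 0.004 and 0.011 m) or (y of wheel_top_right in the frame of caster_right below -0.0065 m and horizontal distance between bearing_mid and spigot_right below 0.006 m and z of bearing_mid in the frame of spigot_right between 0.004 and 0.011 m))), for 0.2 s.
At the end, for the whole second after the job is handed in: The worn wheel is left tipped to the right (its top at least 6.5 mm off), and the spare bearing lies flat on the foot of that caster's spigot: centre within 6 mm of the spigot's axis, its mid-height 4 to 11 mm above the flange, level within 0.12 rad (((y of wheel_top_left in the frame of caster_left below -0.0065 m and horizontal distance between bearing_mid and spigot_left below 0.006 m and z of bearing_mid in the frame of spigot_left between 0.004 and 0.011 m) or (y of wheel_top_middle in the frame of caster_middle below -0.0065 m and horizontal distance between bearing_mid and spigot_middle below 0.006 m and z of bearing_mid in the frame of spigot_middle between 0.004 and 0.011 m) or (y of wheel_top_right in the frame of caster_right below -0.0065 m and horizontal distance between bearing_mid and spigot_right below 0.006 m and z of bearing_mid in the frame of spigot_right between 0.004 and 0.011 m)) and angle between bearing_mid's own z axis and vertical below 0.12 rad); the robot touches nothing.
It fails at once if a caster is pushed or squeezed with more than 12 N (judged at 15 N) (contact force between any of the fingers, the arm and caster_left above 15 N or contact force between any of the fingers, the arm and caster_middle above 15 N or contact force between any of the fingers, the arm and caster_right above 15 N).
It fails at once if a bystander is moved more than 30 mm (distance of any of ink_tin, baren from where it was at the start of the episode above 0.03 m).
It also fails if it takes over 72 s, if anything falls off the work surface, if the arm or the gripper's body presses on something with over 40 N, if the wrist force passes 120 N, or if a joint passes its speed limit or range.

## Robot

A 6-joint arm with a two-finger parallel gripper is mounted at the origin on a cart in front of the work surface, level with it; the furniture and walls round the work are solid. World frame = base frame: x ahead of the robot, y to its left, z up, the work surface at z = 0. Lengths are in m, angles in rad, forces in N, time in s.
With the tool pointing down it reaches from about 0.3 to 0.775 m from the base axis. Payload 14.6 kg.
Tool frame: the origin (TCP) lies at the very end of the fingers, on their centre line; the grasp point (between the pads) lies 19 mm behind it; y points along the fingers, x is the direction in which the jaws open and shut, and the axes are right-handed (so a half turn about y gives the same grasp; the last joint's range is limited). The gripper opens to 94 mm and grips with 3 to 60 N. Pads are 16 mm wide; open, the fingers measure 119 mm over their backs; the gripper's body (75 mm by 177 mm) begins 78 mm behind the grasp point.
Start: joints at [-1.188, 0.3, 1.521, -0, 1.321, -0.067], TCP at [0.239, -0.495, 0.179] pointing down, gripper open.
Joint ranges: [-3.03, 3.03], [-0.79, 2.21], [0.23, 2.52], [-1.04, 4.18], [0, 3.07], [-2.55, 2.55]. Speed limits (rad/s): [2.22, 2.22, 2.57, 3.14, 3.14, 3.14].

## Interface

Orientations are given as [roll, pitch, yaw] about the fixed x, y, z axes, in that order (R = Rz(yaw) Ry(pitch) Rx(roll)).
In Python, from station import * gives the robot as it stands.
- The arm moves only by the tool send_rows, never from a script. Its argument "series" is text: rows parted by semicolons, each of 7 numbers parted by spaces: the turn, a rotation vector about the tool's x, y, z in units of 5 degrees (1.0 is 5 degrees), then the shift along the tool's x, y, z in cm, then the opening, from -1 (shut) to 1 (fully open). A call has exactly 10 rows; each row is the pose to reach, as a shift and turn from the pose commanded when the call began, along the tool's axes at that moment; what a row does not reach only later rows make up. A row lasts 1/12 s, in which the tool goes at most 41.7 mm and 7.16 degrees, less where a joint would pass 70% of its speed; a pose out of reach is approached as far as the arm can. A call with a gripper value outside its range is refused whole. The fingers move at their own pace and stop on an object; "newtons" is the grip in N (left out, the last holds). Time passes only in rows, so rows that repeat a pose let the fingers close, or fill a call up. It gives the time, the measured TCP pose, the force and the opening at its end, in the units of the state.
- get_obs(): the state, without advancing time (a new reading comes with each control period).
- camera(name): name is "side" or "top"; returns the picture (420x560x3 uint8, red, green, blue); there is no depth.
- camera_info(name): a dict with "K" (3x3 intrinsics, pixels), "R" (3x3) and "t" (3): a world point X has camera coordinates R X + t. Camera axes: x right, y down, z forward; pixel columns grow to the right and rows downward; lengths in m; the calibration is good to about 2 mm. A picture is of the moment at which its call begins. camera_info takes no time and is no camera call.
- hand_in(): hands the job in, once; it reports no verdict.
The state is a dict: "time_s": time; "qpos": joint angles; "joint_vel": joint speeds; "tau": joint torques, N m; "ee_pos": TCP position; "eef_rot": TCP orientation; "force": force on the tool from outside, world axes, zero at the start; "moment": the same for the moment, N m; "grip_width": finger opening in m.
Only numpy, scipy, OpenCV 4.12 (cv2) and the standard library are available. Lean on these libraries where they do the work, as an engineer would, in place of code of your own. Each camera call takes 0.05 s, during which the arm holds its last target. There are 200 camera calls.

## Working session

There is one attempt and no reset: what is moved stays moved. The work goes in short steps, Python scripts to look and compute and a tool call to move; the robot and the scene stay as the last step left them, time stands still between calls to the robot, and variables do not carry over. Pictures are saved under pics/ and viewed, on a budget of 10 in all, crops included, one or two more only if the job needs it, and the job is handed in when it is done.

Besides the shell and the picture viewer there is one more tool, called after "Call:" as a command line: name --argument value ..., lists and objects as JSON in quotes. send_rows: Moves the arm, as the interface text tells. Its arguments: {"type":"object","properties":{"series":{"type":"string"},"newtons":{"type":"number"}},"required":["series"]}

```bash
mkdir -p pics; python3 - <<'E'
from station import *
import cv2,numpy as np
for n in("top","side"):
    cv2.imwrite(f"pics/{n}0.png",cv2.cvtColor(camera(n),cv2.COLOR_RGB2BGR))
    i=camera_info(n); print(n,np.round(i["K"],1).tolist(),np.round(i["R"],3).tolist(),np.round(i["t"],3).tolist())
o=get_obs(); print({k:np.round(v,3).tolist() for k,v in o.items()})
E
```

```text
top [[530.1, 0.0, 271.8], [0.0, 530.1, 215.6], [0.0, 0.0, 1.0]] [[0.011, -1.0, -0.003], [-0.99, -0.011, -0.138], [0.138, 0.005, -0.99]] [-0.13, 0.576, 1.256]
side [[467.5, 0.0, 271.7], [0.0, 467.5, 216.8], [0.0, 0.0, 1.0]] [[-0.95, -0.311, 0.012], [-0.151, 0.425, -0.892], [0.272, -0.85, -0.451]] [0.5, 0.206, 0.851]
{'time_s': 0.1, 'qpos': [-1.188, 0.3, 1.521, 0.0, 1.321, -0.067], 'joint_vel': [0.001, -0.001, -0.001, 0.0, 0.0, -0.001], 'tau': [0.0, -53.264, -35.328, 0.071, 0.023, -0.0], 'ee_pos': [0.239, -0.495, 0.178], 'eef_rot': [-1.571, 0.001, -1.121], 'force': [0.385, -0.821, -0.386], 'moment': [0.023, -0.021, -0.032], 'grip_width': 0.094}
```

View pics/top0.png

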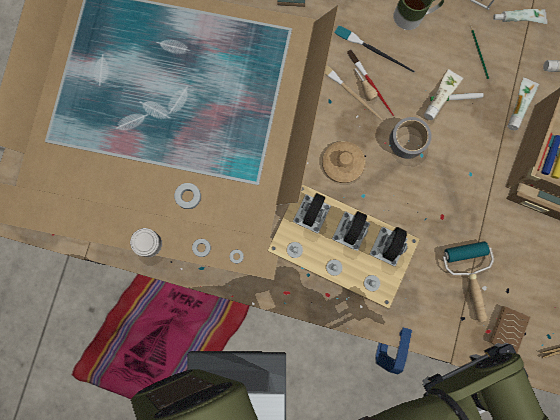

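View pics/side0.png

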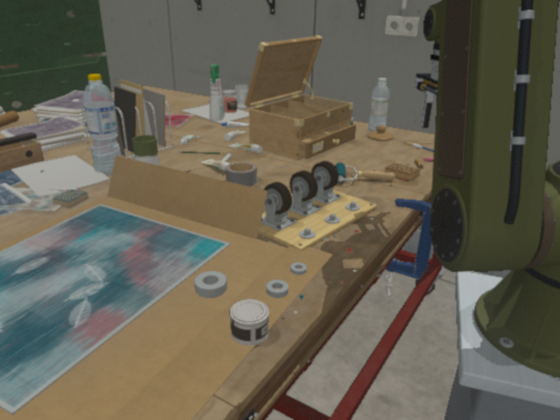

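The top view shows the board at about (270–420, 185–305), the casters at (313,210), (352,228) and (392,243), and the spigots at (294,249), (333,267) and (371,283). The rings are at (187,196) large, (201,247) middle and (237,256) small, with the tin at (145,242) and the disc at (344,160). A cardboard flap stands to the left of the board.

```bash
cat > h.py <<'E'
from station import *
import cv2,numpy as np
from scipy.spatial.transform import Rotation as Ro
def ray(n,u,v):
    i=camera_info(n);R=np.array(i["R"]);t=np.array(i["t"])
    return -R.T@t, R.T@np.linalg.inv(i["K"])@[u,v,1]
def atz(n,u,v,z):
    c,d=ray(n,u,v); return c+d*(z-c[2])/d[2]
def proj(n,X):
    i=camera_info(n); p=np.array(i["K"])@(np.array(i["R"])@np.array(X)+np.array(i["t"])); return p[:2]/p[2]
def toTool(dw,o):  # world shift -> tool shift in cm
    return Ro.from_euler("xyz",o["eef_rot"]).inv().apply(dw)*100
E
python3 - <<'E'
from h import *
a=cv2.imread("pics/top0.png"); b=cv2.imread("pics/side0.png")
cv2.imwrite("pics/c1.png",cv2.resize(a[178:318,180:430],None,fx=3.2,fy=3.2,interpolation=cv2.INTER_CUBIC)[:, :800])
cv2.imwrite("pics/c2.png",cv2.resize(b[150:300,190:390],None,fx=4,fy=4,interpolation=cv2.INTER_CUBIC))
for p in((300,185),(420,237),(388,305),(270,250)): print("board",np.round(atz("top",*p,.012),3))
for p in((294,247),(333,265),(371,281)): print("spig",np.round(atz("top",*p,.03),3))
for p in((187,196),(201,247),(237,256)): print("ring",np.round(atz("top",*p,.016),3))
E
```

```text
board [ 0.66  -0.193  0.012]
board [ 0.532 -0.492  0.012]
board [ 0.365 -0.409  0.012]
board [ 0.496 -0.12   0.012]
spig [ 0.502 -0.179  0.03 ]
spig [ 0.46  -0.274  0.03 ]
spig [ 0.422 -0.365  0.03 ]
ring [0.628 0.089 0.016]
ring [0.501 0.051 0.016]
ring [ 0.48  -0.039  0.016]
```

View pics/c1.png

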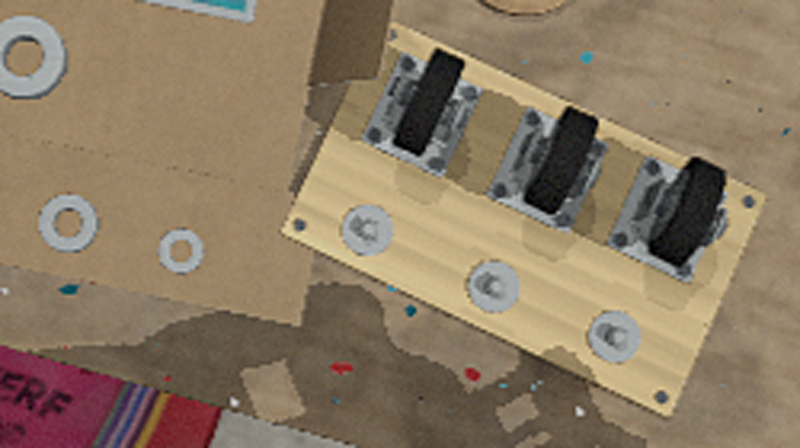

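View pics/c2.png

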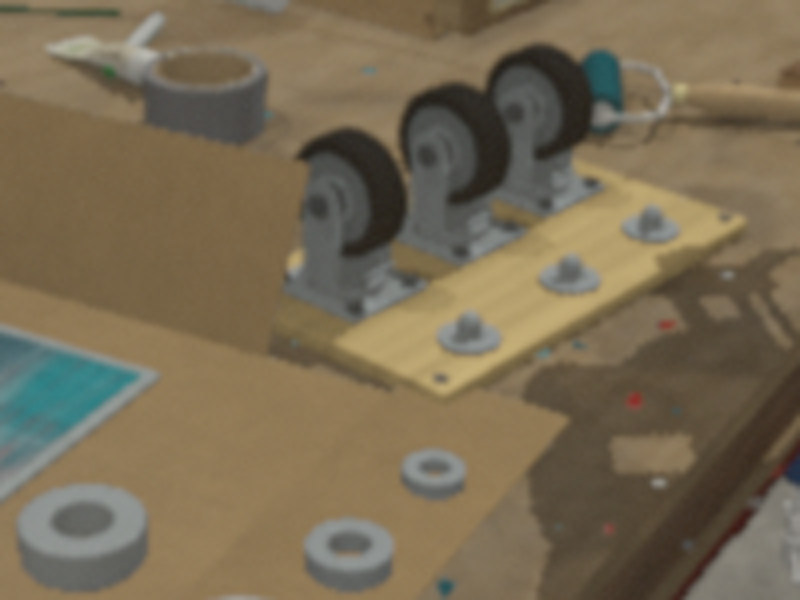

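```bash
cat >> h.py <<'E'
def tri(pt,ps):
    A=np.zeros((3,3));b=np.zeros(3)
    for n,p in(("top",pt),("side",ps)):
        c,d=ray(n,*p);d/=np.linalg.norm(d);M=np.eye(3)-np.outer(d,d);A+=M;b+=M@c
    return np.linalg.solve(A,b)
E
python3 - <<'E'
from h import *
T=lambda u,v:(u/3.2+180-.34,v/3.2+178-.34)
S=lambda u,v:(u/4+190-.37,v/4+150-.37)
f={}
for n,t,s in(("L",(367,230),(469,337)),("M",(494,287),(569,275)),("R",(614,337),(651,226))):
    a=atz("top",*T(*t),.015);b=atz("side",*S(*s),.015);f[n]=a;print(n,np.round([a,b,tri(T(*t),S(*s))],4).tolist())
a=atz("top",*T(69,223),.016);b=atz("side",*S(349,541),.016);print("ring",np.round([a,b,tri(T(69,223),S(349,541))],4).tolist())
P=[atz("top",*T(*p),.012) for p in((394,22),(765,194),(668,416),(282,234))]
print("corners",np.round(P,4).tolist(),"centre",np.mean(P,0).round(4))
for i,j in((1,0),(2,3)):d=P[i]-P[j];print("yawL",np.arctan2(d[0],-d[1]),np.linalg.norm(d))
for i,j in((0,3),(1,2)):d=P[i]-P[j];print("yawS",np.arctan2(d[1],d[0]),np.linalg.norm(d))
d=f["R"]-f["L"];print("yaw spig",np.arctan2(d[0],-d[1]),np.linalg.norm(d))
# corners by side
for p in((745,218),(445,395)):print("side corner",atz("side",*S(*p),.012).round(4))
yaw=-.404;x=np.array([np.cos(yaw),np.sin(yaw),0]);y=np.array([-x[1],x[0],0])
for n,q in f.items():
    c=q+.1*x;c[2]=.012
    print(n,"caster",c.round(4),"wheel outline top px:",[(((proj("top",c+x*dx+y*dy+np.array([0,0,z]))-[180-.34,178-.34])*3.2).round(0).tolist()) for dx,dy,z in((.04,.013,.066),(.04,-.013,.066),(-.04,.013,.066),(-.04,-.013,.066))],"sideTop",((proj("side",c+np.array([0,0,.106]))-[190,150])*4).round(0))
# wall end
b=atz("side",*S(272,352),0);c,d=ray("side",*S(303,160));print("wall foot",b.round(3),"top heights near foot",[(c+d*((b[1]+k)-c[1])/d[1]).round(3).tolist() for k in(-.02,0,.02)])
for p in((308,85),(376,78),(393,-10)):
    print("wall top view",[atz("top",*T(*p),z).round(3).tolist() for z in(0,.06,.1)])
E
```

```text
L [[0.4972, -0.18, 0.015], [0.4957, -0.1803, 0.015], [0.4964, -0.1802, 0.015]]
M [[0.4545, -0.2777, 0.015], [0.4551, -0.2824, 0.015], [0.4543, -0.2775, 0.0175]]
R [[0.4175, -0.3693, 0.015], [0.417, -0.3739, 0.015], [0.4169, -0.3689, 0.0173]]
ring [[0.5, 0.05, 0.016], [0.4998, 0.0477, 0.016], [0.4996, 0.0497, 0.0174]]
corners [[0.6614, -0.2005, 0.012], [0.5288, -0.4883, 0.012], [0.3583, -0.41, 0.012], [0.4936, -0.1145, 0.012]] centre [ 0.5105 -0.3033  0.012 ]
yawL -0.4316479825247608 0.3169205407771959
yawL -0.42938275510210694 0.3250586813155723
yawS -0.47378797240181053 0.18851683353972684
yawS -0.4306056249516631 0.1876132469271043
yaw spig -0.39888609569758693 0.20534405570406034
side corner [ 0.3582 -0.4152  0.012 ]
side corner [ 0.4929 -0.1138  0.012 ]
L caster [ 0.5892 -0.2193  0.012 ] wheel outline top px: [[429.0, 45.0], [461.0, 59.0], [386.0, 142.0], [419.0, 156.0]] sideTop [343. 135.]
M caster [ 0.5465 -0.3171  0.012 ] wheel outline top px: [[561.0, 103.0], [593.0, 117.0], [519.0, 201.0], [552.0, 216.0]] sideTop [451.  88.]
R caster [ 0.5094 -0.4086  0.012 ] wheel outline top px: [[685.0, 154.0], [718.0, 168.0], [644.0, 253.0], [677.0, 268.0]] sideTop [537.  49.]
wall foot [ 0.611 -0.148  0.   ] top heights near foot [[0.599, -0.168, 0.122], [0.592, -0.148, 0.131], [0.585, -0.128, 0.14]]
wall top view [[0.612, -0.133, 0.0], [0.603, -0.133, 0.06], [0.596, -0.133, 0.1]]
wall top view [[0.619, -0.187, 0.0], [0.609, -0.184, 0.06], [0.602, -0.183, 0.1]]
wall top view [[0.69, -0.2, 0.0], [0.677, -0.197, 0.06], [0.668, -0.195, 0.1]]
```

Call:
send_rows --series "1.5 0 0 0 0 0 -0.15;0 2 0 0.6 0 4 -0.15;0 3 0 0.9 0 8 -0.15;0 4.5 0 1.3 0 12 -0.15;0 6 0 1.7 0 16 -0.15;0 7.4 0 2.1 0 20 -0.15;0 8.8 0 2.4 0 24 -0.15;0 10 0 2.7 0 26.5 -0.15;0 10 0 2.7 0 26.5 -0.15;0 10 0 2.7 0 26.5 -0.15" --newtons 30

```text
time_s: 0.93
ee_pos: [0.4914, -0.4027, 0.1779]
eef_rot: [-1.572, 0.001, -1.996]
force: [-0.1, 0.4, 0.2]
grip_width: 0.0404
```

```bash
python3 - <<'E'
from h import *
a=camera("top");b=camera("side")
yaw=-.425;x=np.array([np.cos(yaw),np.sin(yaw),0]);y=np.array([-x[1],x[0],0])
for c in([.508,-.412,.012],[.5456,-.320,.012],[.5876,-.221,.012]):
    c=np.array(c)
    for im,n in((a,"top"),(b,"side")):
        for s in(.013,-.013):
            for t in np.linspace(0,2*np.pi,60):
                u,v=proj(n,c+y*s+x*.04*np.cos(t)+np.array([0,0,.066+.04*np.sin(t)])); im[int(v+.5),int(u+.5)]=(255,0,0) if s>0 else (255,255,0)
A=cv2.resize(a[170:310,260:430],(680//2*1,280)) 
A=cv2.resize(a[180:280,270:420],None,fx=5,fy=5,interpolation=cv2.INTER_NEAREST)[:300]
A=cv2.resize(a[185:275,280:420],(800,514))
B=cv2.resize(b[150:240,250:360],(400,327))
C=cv2.resize(a[185:275,280:420],(400,257))
cv2.imwrite("pics/o1.png",cv2.cvtColor(np.vstack([cv2.resize(a[190:265,295:425],(520,300)),cv2.resize(b[150:225,245:375],(520,300))]),cv2.COLOR_RGB2BGR))
E
```

```text
(no output)
```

View pics/o1.png

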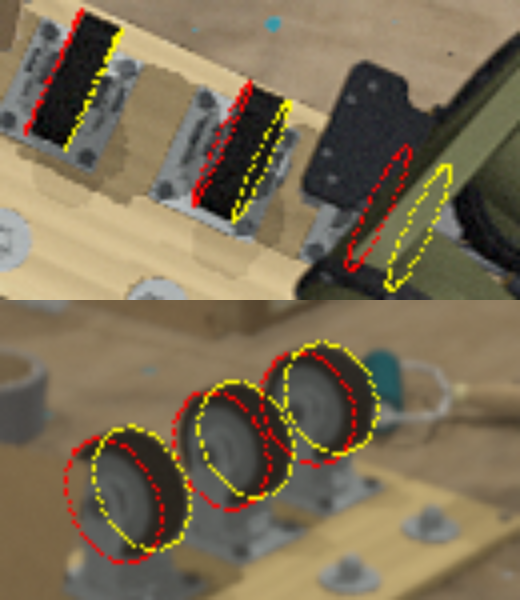

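The overlay fits all three wheels within about 2 mm in both views. I'm lowering the open jaws astride the right wheel.

Call:
send_rows --series "0 0 0 0.16 2 0 -0.15;0 0 0 0.16 4 0 -0.15;0 0 0 0.16 6 0 -0.15;0 0 0 0.16 7.2 0 -0.15;0 0 0 0.16 7.5 0 -0.15;0 0 0 0.1 7.5 0 -0.15;0 0 0 0 7.5 0 -0.15;0 0 0 -0.1 7.5 0 -0.15;0 0 0 -0.2 7.5 0 -0.15;0 0 0 -0.25 7.5 0 -0.15"

```text
time_s: 1.87
ee_pos: [0.4908, -0.4021, 0.1047]
eef_rot: [-1.57, -0.0, -1.993]
force: [0.3, 0.3, -0.5]
grip_width: 0.0401
```

Call:
send_rows --series "0 0 0 -0.03 0 0 -0.15;0 0 0 -0.06 0 0 -0.15;0 0 0 -0.09 0 0 -0.15;0 0 0 -0.12 0 0 -0.15;0 0 0 -0.15 0 0 -0.15;0 0 0 -0.18 0 0 -0.15;0 0 0 -0.21 0 0 -0.15;0 0 0 -0.24 0 0 -0.15;0 0 0 -0.27 0 0 -0.15;0 0 0 -0.3 0 0 -0.15"

```text
time_s: 2.7
ee_pos: [0.4918, -0.3993, 0.1039]
eef_rot: [-1.571, -0.0, -1.994]
force: [0.4, -0.5, 0.1]
grip_width: 0.0399
```

Call:
send_rows --series "0 0 0 -0.03 0 0 -0.15;0 0 0 -0.06 0 0 -0.15;0 0 0 -0.09 0 0 -0.15;0 0 0 -0.12 0 0 -0.15;0 0 0 -0.15 0 0 -0.15;0 0 0 -0.17 0 0 -0.15;0 0 0 -0.19 0 0 -0.15;0 0 0 -0.2 0 0 -0.15;0 0 0 -0.2 0 0 -0.15;0 0 0 -0.2 0 0 -0.15"

```text
time_s: 3.53
ee_pos: [0.4926, -0.3975, 0.1039]
eef_rot: [-1.571, -0.0, -1.994]
force: [-0.0, 0.1, 0.6]
grip_width: 0.0399
```

Call:
send_rows --series "0 0 0 -0.02 0 0 -0.15;0 0 0 -0.04 0 0 -0.15;0 0 0 -0.06 0 0 -0.15;0 0 0 -0.08 0 0 -0.15;0 0 0 -0.1 0 0 -0.15;0 0 0 -0.12 0 0 -0.15;0 0 0 -0.13 0 0 -0.15;0 0 0 -0.14 0 0 -0.15;0 0 0 -0.15 0 0 -0.15;0 0 0 -0.15 0 0 -0.15"

```text
time_s: 4.37
ee_pos: [0.4932, -0.3962, 0.104]
eef_rot: [-1.571, -0.0, -1.994]
force: [0.6, 0.2, 0.1]
grip_width: 0.0398
```

Call:
send_rows --series "0 0 0 -0.02 0 0 -0.15;0 0 0 -0.04 0 0 -0.15;0 0 0 -0.06 0 0 -0.15;0 0 0 -0.08 0 0 -0.15;0 0 0 -0.1 0 0 -0.15;0 0 0 -0.12 0 0 -0.15;0 0 0 -0.13 0 0 -0.15;0 0 0 -0.14 0 0 -0.15;0 0 0 -0.15 0 0 -0.15;0 0 0 -0.15 0 0 -0.15"

```text
time_s: 5.2
ee_pos: [0.4938, -0.3948, 0.1039]
eef_rot: [-1.571, 0.0, -1.994]
force: [-0.0, 0.4, -0.3]
grip_width: 0.0401
```

Call:
send_rows --series "0 0 0 -0.02 0 0 -0.15;0 0 0 -0.04 0 0 -0.15;0 0 0 -0.06 0 0 -0.15;0 0 0 -0.08 0 0 -0.15;0 0 0 -0.1 0 0 -0.15;0 0 0 -0.12 0 0 -0.15;0 0 0 -0.13 0 0 -0.15;0 0 0 -0.14 0 0 -0.15;0 0 0 -0.15 0 0 -0.15;0 0 0 -0.15 0 0 -0.15"

```text
time_s: 6.03
ee_pos: [0.4944, -0.3934, 0.1039]
eef_rot: [-1.571, 0.0, -1.994]
force: [0.1, -0.0, 0.2]
grip_width: 0.0398
```

```bash
python3 - <<'E'
from h import *
b=camera("side");print(get_obs()["force"])
o=get_obs();R=Ro.from_euler("xyz",o["eef_rot"]).as_matrix();p=np.array(o["ee_pos"])
for s in(.02,-.02):
    for w in(.008,-.008):
        u,v=proj("side",p+R[:,0]*s+R[:,2]*w); print(u,v); b[int(v+.5),int(u+.5)]=(255,0,0)
cv2.imwrite("pics/o2.png",cv2.cvtColor(cv2.resize(b[110:210,270:400],(780,600),interpolation=cv2.INTER_CUBIC),cv2.COLOR_RGB2BGR))
E
```

```text
[-0.43832636  0.03245501 -0.33249891]
330.1145277756662 167.0456542439029
334.8608475223721 168.49476542807784
321.3829576584546 170.82088060443058
326.1631322686723 172.32934503801124
```

View pics/o2.png

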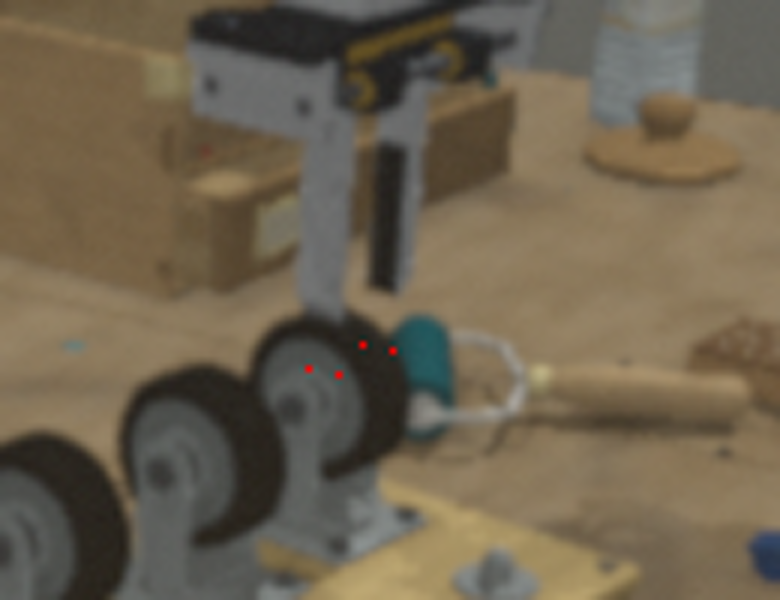

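The picture shows both fingertips about 9 px (roughly 25 mm) higher than the projected TCP. They end at the wheel's top rather than beside it, which explains why there was no contact. I'll re-centre, lower a little and look again.

Call:
send_rows --series "0 0 0 0.4 0 0 -0.15;0 0 0 0.8 0 0 -0.15;0 0 0 1.13 0 0 -0.15;0 0 0 1.13 0 0 -0.15;0 0 0 1.13 0.2 0 -0.15;0 0 0 1.13 0.4 0 -0.15;0 0 0 1.13 0.6 0 -0.15;0 0 0 1.13 0.7 0 -0.15;0 0 0 1.13 0.7 0 -0.15;0 0 0 1.13 0.7 0 -0.15"

```text
time_s: 6.92
ee_pos: [0.4898, -0.4037, 0.0969]
eef_rot: [-1.571, 0.0, -1.994]
force: [-0.5, -0.9, 0.3]
grip_width: 0.04
```

```bash
python3 - <<'E'
from h import *
b=camera("side");a=camera("top")
o=get_obs();print({k:np.round(o[k],4).tolist() for k in("ee_pos","eef_rot","force","qpos")})
R=Ro.from_euler("xyz",o["eef_rot"]).as_matrix();p=np.array(o["ee_pos"])
for z,c in((0,(255,0,0)),(.028,(0,255,0))):
  for s in(.02,-.02):
    for w in(.008,-.008):
      for n,im in(("side",b),("top",a)):
        u,v=proj(n,p-R[:,1]*z+R[:,0]*s+R[:,2]*w); im[int(v+.5),int(u+.5)]=c
cv2.imwrite("pics/o3.png",cv2.cvtColor(np.hstack([cv2.resize(b[100:200,280:380],(400,400),interpolation=cv2.INTER_NEAREST),cv2.resize(a[190:290,340:440],(400,400),interpolation=cv2.INTER_NEAREST)]),cv2.COLOR_RGB2BGR))
E
```

```text
{'ee_pos': [0.4899, -0.4037, 0.0971], 'eef_rot': [-1.5706, -0.0, -1.9936], 'force': [0.6964, -0.1988, 0.1098], 'qpos': [-0.747, 0.5589, 1.3491, 0.0, 1.2334, 1.2466]}
```

View pics/o3.png

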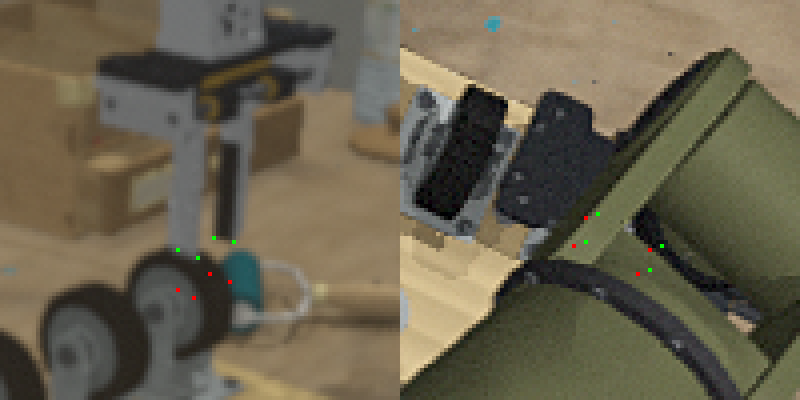

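```bash
python3 - <<'E'
from h import *
o=get_obs();R=Ro.from_euler("xyz",o["eef_rot"]).as_matrix();p=np.array(o["ee_pos"])
for h in(.097,.125,.15):
    print(h,[proj("top",p-R[:,1]*h-R[:,0]*.0885+R[:,2]*w).round(1).tolist() for w in(.0375,-.0375)], [proj("side",p-R[:,1]*h-R[:,0]*.0885+R[:,2]*w).round(1).tolist() for w in(.0375,-.0375)])
E
```

```text
0.097 [[371.5, 214.8], [357.5, 246.4]] [[300.9, 140.9], [324.4, 147.4]]
0.125 [[373.9, 213.0], [359.6, 245.4]] [[301.3, 130.3], [325.1, 136.5]]
0.15 [[376.2, 211.2], [361.6, 244.3]] [[301.7, 120.7], [325.7, 126.5]]
```

Both views agree that the whole gripper is about 28 mm higher than the reported TCP z, with lateral position fine to about 2–3 mm. So I'll use an offset: true tip z ≈ reported z + 28 mm. I'm opening wider and lowering in stages.

Call:
send_rows --series "0 0 0 0 0 0 0.28;0 0 0 0 0 0 0.28;0 0 0 0 0 0 0.28;0 0 0 0 0.4 0 0.28;0 0 0 0 0.8 0 0.28;0 0 0 0 1.1 0 0.28;0 0 0 0 1.4 0 0.28;0 0 0 0 1.4 0 0.28;0 0 0 0 1.4 0 0.28;0 0 0 0 1.4 0 0.28"

```text
time_s: 7.85
ee_pos: [0.4898, -0.4038, 0.0831]
eef_rot: [-1.571, -0.0, -1.994]
force: [-0.7, 0.2, -0.1]
grip_width: 0.0606
```

Call:
send_rows --series "0 0 0 0 0.3 0 0.28;0 0 0 0 0.6 0 0.28;0 0 0 0 0.8 0 0.28;0 0 0 0 0.8 0 0.06;0 0 0 0 0.8 0 -0.04;0 0 0 -0.1 0.8 0 -0.04;0 0 0 -0.2 0.8 0 -0.04;0 0 0 -0.3 0.8 0 -0.04;0 0 0 -0.4 0.8 0 -0.04;0 0 0 -0.4 0.8 0 -0.04"

```text
time_s: 8.68
ee_pos: [0.4916, -0.3999, 0.075]
eef_rot: [-1.571, -0.0, -1.993]
force: [0.3, 0.3, 0.2]
grip_width: 0.0449
```

```bash
python3 - <<'E'
from h import *
b=camera("side")
o=get_obs();print({k:np.round(o[k],4).tolist() for k in("ee_pos","force","grip_width")})
cv2.imwrite("pics/o4.png",cv2.cvtColor(cv2.resize(b[110:210,280:380],(500,500),interpolation=cv2.INTER_NEAREST),cv2.COLOR_RGB2BGR))
E
```

```text
{'ee_pos': [0.4915, -0.4, 0.075], 'force': [0.4305, 0.4896, -0.3143], 'grip_width': 0.045}
```

View pics/o4.png

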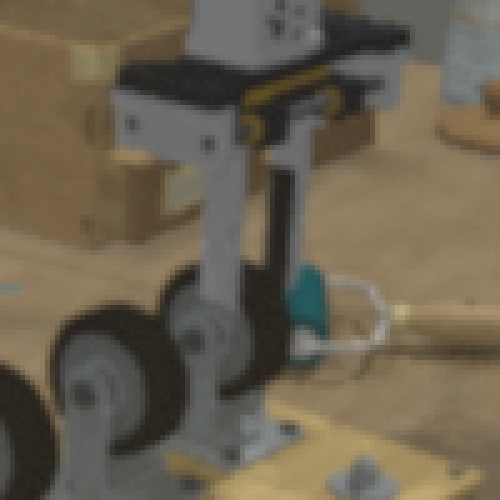

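Call:
send_rows --series "0 0 0 -0.04 0 0 -0.04;0 0 0 -0.08 0 0 -0.04;0 0 0 -0.12 0 0 -0.04;0 0 0 -0.16 0 0 -0.04;0 0 0 -0.2 0 0 -0.04;0 0 0 -0.24 0 0 -0.04;0 0 0 -0.28 0 0 -0.04;0 0 0 -0.32 0 0 -0.04;0 0 0 -0.34 0 0 -0.04;0 0 0 -0.35 0 0 -0.04"

```text
time_s: 9.57
ee_pos: [0.4929, -0.3969, 0.075]
eef_rot: [-1.571, 0.0, -1.994]
force: [0.2, 0.1, 0.1]
grip_width: 0.0452
```

Offset is now +7.5 mm with no contact, which I expect near +9.5 mm. Creeping on.

Call:
send_rows --series "0 0 0 -0.02 0 0 -0.04;0 0 0 -0.04 0 0 -0.04;0 0 0 -0.06 0 0 -0.04;0 0 0 -0.08 0 0 -0.04;0 0 0 -0.1 0 0 -0.04;0 0 0 -0.12 0 0 -0.04;0 0 0 -0.14 0 0 -0.04;0 0 0 -0.15 0 0 -0.04;0 0 0 -0.15 0 0 -0.04;0 0 0 -0.15 0 0 -0.04"

```text
time_s: 10.4
ee_pos: [0.4933, -0.3959, 0.0751]
eef_rot: [-1.571, -0.001, -1.994]
force: [-2.8, -4.1, 1.3]
grip_width: 0.0453
```

Contact at 5 N after about 1 mm, a hard stop. Now the other way for the right wheel.

Call:
send_rows --series "0 0 0 0.3 0 0 -0.04;0 0 0 0.6 0 0 -0.04;0 0 0 0.9 0 0 -0.04;0 0 0 1.2 0 0 -0.04;0 0 0 1.45 0 0 -0.04;0 0 0 1.6 0 0 -0.04;0 0 0 1.7 0 0 -0.04;0 0 0 1.75 0 0 -0.04;0 0 0 1.8 0 0 -0.04;0 0 0 1.8 0 0 -0.04"

```text
time_s: 11.23
ee_pos: [0.4861, -0.4119, 0.0749]
eef_rot: [-1.571, 0.0, -1.994]
force: [-0.7, 0.3, -0.5]
grip_width: 0.0454
```

Call:
send_rows --series "0 0 0 0.02 0 0 -0.04;0 0 0 0.04 0 0 -0.04;0 0 0 0.06 0 0 -0.04;0 0 0 0.08 0 0 -0.04;0 0 0 0.1 0 0 -0.04;0 0 0 0.12 0 0 -0.04;0 0 0 0.14 0 0 -0.04;0 0 0 0.15 0 0 -0.04;0 0 0 0.15 0 0 -0.04;0 0 0 0.15 0 0 -0.04"

```text
time_s: 12.07
ee_pos: [0.4855, -0.4133, 0.075]
eef_rot: [-1.571, -0.0, -1.994]
force: [0.2, -0.1, -0.1]
grip_width: 0.045
```

Call:
send_rows --series "0 0 0 0.02 0 0 -0.04;0 0 0 0.04 0 0 -0.04;0 0 0 0.06 0 0 -0.04;0 0 0 0.08 0 0 -0.04;0 0 0 0.1 0 0 -0.04;0 0 0 0.11 0 0 -0.04;0 0 0 0.12 0 0 -0.04;0 0 0 0.12 0 0 -0.04;0 0 0 0.12 0 0 -0.04;0 0 0 0.12 0 0 -0.04"

```text
time_s: 12.9
ee_pos: [0.4851, -0.4143, 0.075]
eef_rot: [-1.571, 0.0, -1.994]
force: [1.2, 5.0, 0.8]
grip_width: 0.0451
```

Total travel between the 5 N stops is 20.1 mm against a 19.1 mm free gap, so play is 1.0 mm and the right wheel is sound. Next, the middle one.

Call:
send_rows --series "0 0 0 -0.9 0 0 -0.04;0 0 0 -0.95 -1.5 0 -0.04;0 0 0 -1.2 -2.8 0 -0.04;0 0 0 -4.5 -2.8 -0.2 -0.04;0 0 0 -8 -2.8 -0.36 -0.04;0 0 0 -10.5 -2.8 -0.36 -0.04;0 0 0 -10.97 -2.8 -0.36 -0.04;0 0 0 -10.97 -1.8 -0.36 -0.04;0 0 0 -10.97 -0.6 -0.36 -0.04;0 0 0 -10.97 0 -0.36 -0.04"

```text
time_s: 13.73
ee_pos: [0.5256, -0.3135, 0.0727]
eef_rot: [-1.573, 0.0, -1.995]
force: [-0.9, -0.5, -0.4]
grip_width: 0.0451
```

Call:
send_rows --series "0 0 0 -0.2 0 0 -0.04;0 0 0 -0.4 0 0 -0.04;0 0 0 -0.55 0 0 -0.04;0 0 0 -0.6 0 0 -0.04;0 0 0 -0.64 0 0 -0.04;0 0 0 -0.68 0 0 -0.04;0 0 0 -0.72 0 0 -0.04;0 0 0 -0.76 0 0 -0.04;0 0 0 -0.8 0 0 -0.04;0 0 0 -0.8 0 0 -0.04"

```text
time_s: 14.57
ee_pos: [0.53, -0.3055, 0.075]
eef_rot: [-1.571, -0.0, -1.994]
force: [-0.1, 0.3, 0.8]
grip_width: 0.0448
```

Call:
send_rows --series "0 0 0 -0.02 0 0 -0.04;0 0 0 -0.04 0 0 -0.04;0 0 0 -0.06 0 0 -0.04;0 0 0 -0.08 0 0 -0.04;0 0 0 -0.1 0 0 -0.04;0 0 0 -0.12 0 0 -0.04;0 0 0 -0.14 0 0 -0.04;0 0 0 -0.15 0 0 -0.04;0 0 0 -0.15 0 0 -0.04;0 0 0 -0.15 0 0 -0.04"

```text
time_s: 15.4
ee_pos: [0.5306, -0.3043, 0.075]
eef_rot: [-1.571, -0.0, -1.994]
force: [-1.1, -0.3, 0.0]
grip_width: 0.0452
```

Call:
send_rows --series "0 0 0 -0.02 0 0 -0.04;0 0 0 -0.04 0 0 -0.04;0 0 0 -0.06 0 0 -0.04;0 0 0 -0.08 0 0 -0.04;0 0 0 -0.1 0 0 -0.04;0 0 0 -0.1 0 0 -0.04;0 0 0 -0.1 0 0 -0.04;0 0 0 -0.1 0 0 -0.04;0 0 0 -0.1 0 0 -0.04;0 0 0 -0.1 0 0 -0.04"

```text
time_s: 16.23
ee_pos: [0.5308, -0.3038, 0.0751]
eef_rot: [-1.571, -0.001, -1.994]
force: [-3.2, -5.3, 2.3]
grip_width: 0.0451
```

Call:
send_rows --series "0 0 0 0.4 0 0 -0.04;0 0 0 0.8 0 0 -0.04;0 0 0 1.2 0 0 -0.04;0 0 0 1.5 0 0 -0.04;0 0 0 1.7 0 0 -0.04;0 0 0 1.78 0 0 -0.04;0 0 0 1.84 0 0 -0.04;0 0 0 1.88 0 0 -0.04;0 0 0 1.92 0 0 -0.04;0 0 0 1.95 0 0 -0.04"

```text
time_s: 17.07
ee_pos: [0.5231, -0.321, 0.075]
eef_rot: [-1.571, 0.0, -1.993]
force: [1.0, -0.4, 0.6]
grip_width: 0.0451
```

Call:
send_rows --series "0 0 0 0.02 0 0 -0.04;0 0 0 0.04 0 0 -0.04;0 0 0 0.06 0 0 -0.04;0 0 0 0.08 0 0 -0.04;0 0 0 0.1 0 0 -0.04;0 0 0 0.11 0 0 -0.04;0 0 0 0.12 0 0 -0.04;0 0 0 0.12 0 0 -0.04;0 0 0 0.12 0 0 -0.04;0 0 0 0.12 0 0 -0.04"

```text
time_s: 17.9
ee_pos: [0.5226, -0.322, 0.075]
eef_rot: [-1.571, 0.0, -1.994]
force: [-0.1, 4.2, 1.5]
grip_width: 0.0452
```

The middle wheel stops hard both ways with about 0.9 mm play, so it is sound. I'll add a slight extra press for certainty, then go to the left one.

Call:
send_rows --series "0 0 0 0.01 0 0 -0.04;0 0 0 0.015 0 0 -0.04;0 0 0 0.015 0 0 -0.04;0 0 0 -0.8 0 0 -0.04;0 0 0 -0.95 -1.5 0 -0.04;0 0 0 -1.2 -2.8 0 -0.04;0 0 0 -4.5 -2.8 -0.2 -0.04;0 0 0 -8 -2.8 -0.4 -0.04;0 0 0 -11.5 -2.8 -0.4 -0.04;0 0 0 -11.8 -2.8 -0.4 -0.04"

```text
time_s: 18.73
ee_pos: [0.5692, -0.2087, 0.1038]
eef_rot: [-1.569, 0.0, -1.99]
force: [-1.4, 0.1, 0.5]
grip_width: 0.0452
```

Call:
send_rows --series "0 0 0 0 0 0 -0.04;0 0 0 0 0 0 -0.04;0 0 0 0 0.8 0 -0.04;0 0 0 0 1.8 0 -0.04;0 0 0 0 2.5 0 -0.04;0 0 0 0 2.8 0 -0.04;0 0 0 -0.2 2.8 0 -0.04;0 0 0 -0.4 2.8 0 -0.04;0 0 0 -0.6 2.8 0 -0.04;0 0 0 -0.7 2.8 0 -0.04"

```text
time_s: 19.57
ee_pos: [0.5705, -0.2063, 0.0753]
eef_rot: [-1.57, 0.0, -1.993]
force: [0.2, -0.1, -0.6]
grip_width: 0.0451
```

Call:
send_rows --series "0 0 0 -0.03 0 0 -0.04;0 0 0 -0.06 0 0 -0.04;0 0 0 -0.09 0 0 -0.04;0 0 0 -0.12 0 0 -0.04;0 0 0 -0.15 0 0 -0.04;0 0 0 -0.18 0 0 -0.04;0 0 0 -0.21 0 0 -0.04;0 0 0 -0.23 0 0 -0.04;0 0 0 -0.25 0 0 -0.04;0 0 0 -0.25 0 0 -0.04"

```text
time_s: 20.4
ee_pos: [0.5712, -0.2043, 0.075]
eef_rot: [-1.571, -0.0, -1.994]
force: [-1.9, -1.8, 1.4]
grip_width: 0.0447
```

Call:
send_rows --series "0 0 0 -0.02 0 0 -0.04;0 0 0 -0.04 0 0 -0.04;0 0 0 -0.06 0 0 -0.04;0 0 0 -0.08 0 0 -0.04;0 0 0 -0.1 0 0 -0.04;0 0 0 -0.1 0 0 -0.04;0 0 0 -0.1 0 0 -0.04;0 0 0 -0.1 0 0 -0.04;0 0 0 -0.1 0 0 -0.04;0 0 0 -0.1 0 0 -0.04"

```text
time_s: 21.23
ee_pos: [0.5716, -0.2034, 0.0749]
eef_rot: [-1.571, 0.0, -1.994]
force: [-1.0, -1.9, 0.2]
grip_width: 0.0452
```

The force stays near 2 N while the wheel gives way, so the left wheel is the worn one. I'll go on to its stop.

Call:
send_rows --series "0 0 0 -0.03 0 0 -0.04;0 0 0 -0.06 0 0 -0.04;0 0 0 -0.09 0 0 -0.04;0 0 0 -0.12 0 0 -0.04;0 0 0 -0.15 0 0 -0.04;0 0 0 -0.18 0 0 -0.04;0 0 0 -0.21 0 0 -0.04;0 0 0 -0.24 0 0 -0.04;0 0 0 -0.25 0 0 -0.04;0 0 0 -0.25 0 0 -0.04"

```text
time_s: 22.07
ee_pos: [0.5727, -0.2011, 0.075]
eef_rot: [-1.571, 0.0, -1.994]
force: [-1.8, -1.4, 1.0]
grip_width: 0.0449
```

Call:
send_rows --series "0 0 0 -0.02 0 0 -0.04;0 0 0 -0.04 0 0 -0.04;0 0 0 -0.06 0 0 -0.04;0 0 0 -0.08 0 0 -0.04;0 0 0 -0.1 0 0 -0.04;0 0 0 -0.12 0 0 -0.04;0 0 0 -0.12 0 0 -0.04;0 0 0 -0.12 0 0 -0.04;0 0 0 -0.12 0 0 -0.04;0 0 0 -0.12 0 0 -0.04"

```text
time_s: 22.9
ee_pos: [0.5729, -0.2007, 0.0751]
eef_rot: [-1.571, -0.001, -1.994]
force: [-4.6, -6.5, 3.0]
grip_width: 0.0449
```

Hard stop at about 8 N after roughly 5 mm of tipping. Now the other way.

Call:
send_rows --series "0 0 0 0.3 0 0 -0.04;0 0 0 0.7 0 0 -0.04;0 0 0 1.1 0 0 -0.04;0 0 0 1.35 0 0 -0.04;0 0 0 1.5 0 0 -0.04;0 0 0 1.65 0 0 -0.04;0 0 0 1.8 0 0 -0.04;0 0 0 1.95 0 0 -0.04;0 0 0 2.1 0 0 -0.04;0 0 0 2.25 0 0 -0.04"

```text
time_s: 23.73
ee_pos: [0.564, -0.2204, 0.0751]
eef_rot: [-1.571, 0.0, -1.993]
force: [0.3, 1.6, 1.0]
grip_width: 0.0453
```

Call:
send_rows --series "0 0 0 0.08 0 0 -0.04;0 0 0 0.16 0 0 -0.04;0 0 0 0.24 0 0 -0.04;0 0 0 0.3 0 0 -0.04;0 0 0 0.36 0 0 -0.04;0 0 0 0.42 0 0 -0.04;0 0 0 0.46 0 0 -0.04;0 0 0 0.5 0 0 -0.04;0 0 0 0.5 0 0 -0.04;0 0 0 0.5 0 0 -0.04"

```text
time_s: 24.57
ee_pos: [0.5619, -0.2251, 0.075]
eef_rot: [-1.571, -0.0, -1.994]
force: [0.1, 1.4, 1.2]
grip_width: 0.0448
```

Call:
send_rows --series "0 0 0 0.03 0 0 -0.04;0 0 0 0.06 0 0 -0.04;0 0 0 0.09 0 0 -0.04;0 0 0 0.12 0 0 -0.04;0 0 0 0.14 0 0 -0.04;0 0 0 0.16 0 0 -0.04;0 0 0 0.18 0 0 -0.04;0 0 0 0.18 0 0 -0.04;0 0 0 0.18 0 0 -0.04;0 0 0 0.18 0 0 -0.04"

```text
time_s: 25.4
ee_pos: [0.5611, -0.2267, 0.0749]
eef_rot: [-1.571, -0.0, -1.994]
force: [-0.5, 1.5, 1.4]
grip_width: 0.0453
```

Call:
send_rows --series "0 0 0 0.02 0 0 -0.04;0 0 0 0.04 0 0 -0.04;0 0 0 0.06 0 0 -0.04;0 0 0 0.08 0 0 -0.04;0 0 0 0.1 0 0 -0.04;0 0 0 0.12 0 0 -0.04;0 0 0 0.13 0 0 -0.04;0 0 0 0.13 0 0 -0.04;0 0 0 0.13 0 0 -0.04;0 0 0 0.13 0 0 -0.04"

```text
time_s: 26.23
ee_pos: [0.5606, -0.2279, 0.0749]
eef_rot: [-1.571, -0.0, -1.994]
force: [-0.2, 2.6, 1.4]
grip_width: 0.0449
```

Call:
send_rows --series "0 0 0 0.02 0 0 -0.04;0 0 0 0.04 0 0 -0.04;0 0 0 0.05 0 0 -0.04;0 0 0 0.06 0 0 -0.04;0 0 0 0.06 0 0 -0.04;0 0 0 0.06 0 0 -0.04;0 0 0 0.06 0 0 -0.04;0 0 0 0.06 0 0 -0.04;0 0 0 0.06 0 0 -0.04;0 0 0 0.06 0 0 -0.04"

```text
time_s: 27.07
ee_pos: [0.5605, -0.2282, 0.075]
eef_rot: [-1.571, 0.0, -1.994]
force: [1.5, 5.3, 3.1]
grip_width: 0.045
```

The worn left wheel stops hard on the right at 5.5 N and is now tipped right. All six presses are done. I'll back off, lift and go above the middle-sized ring.

Call:
send_rows --series "0 0 0 -0.4 0 0 -0.04;0 0 0 -0.8 0 0 -0.04;0 0 0 -0.8 -1.5 0 -0.04;0 0 0 -0.8 -4.5 0 -0.04;0 0 0 -2.5 -6 -1.5 -0.04;0 0 0 -5.5 -6 -4 0.7;0 0 0 -8.5 -6 -6.5 0.7;0 0 0 -11.5 -6 -9 0.7;0 0 0 -14.5 -6 -11.3 0.7;0 0 0 -17.5 -6 -13.5 0.7"

```text
time_s: 27.9
ee_pos: [0.5082, -0.0119, 0.135]
eef_rot: [-1.57, -0.0, -1.994]
force: [1.4, 0.9, 0.9]
grip_width: 0.0746
```

Call:
send_rows --series "0 0 0 -2.5 0 -1.7 0.7;0 0 0 -4.5 1 -3 0.7;0 0 0 -5.18 3 -3.41 0.7;0 0 0 -5.18 5.5 -3.41 0.7;0 0 0 -5.18 8 -3.41 0.7;0 0 0 -5.18 10 -3.41 0.7;0 0 0 -5.18 10.5 -3.41 0.7;0 0 0 -5.18 10.5 -3.41 0.7;0 0 0 -5.18 10.5 -3.41 0.7;0 0 0 -5.18 10.5 -3.41 0.7"

```text
time_s: 28.73
ee_pos: [0.5, 0.0477, 0.0313]
eef_rot: [-1.569, 0.001, -1.994]
force: [0.2, -0.4, 0.1]
grip_width: 0.0798
```

```bash
python3 - <<'E'
from h import *
b=camera("side");a=camera("top")
o=get_obs();print({k:np.round(o[k],4).tolist() for k in("ee_pos","eef_rot","force","qpos","grip_width")})
cv2.imwrite("pics/s5.png",b)
R=Ro.from_euler("xyz",o["eef_rot"]).as_matrix();p=np.array(o["ee_pos"]);g=o["grip_width"]/2
for s in(g,-g):
    for w in(.008,-.008):
        u,v=proj("side",p-R[:,1]*.028+R[:,0]*s+R[:,2]*w); b[int(v+.5),int(u+.5)]=(0,255,0)
t=np.linspace(0,2*np.pi,40)
for th in t:
    u,v=proj("side",[.4999+.023*np.cos(th),.0489+.023*np.sin(th),.016]); b[int(v+.5),int(u+.5)]=(255,0,0)
cv2.imwrite("pics/o5.png",cv2.cvtColor(np.hstack([cv2.resize(b[210:320,220:340],(480,440),interpolation=cv2.INTER_NEAREST),cv2.resize(b[160:240,250:310],(320,440),interpolation=cv2.INTER_CUBIC)]),cv2.COLOR_RGB2BGR))
E
```

```text
{'ee_pos': [0.4999, 0.0477, 0.0312], 'eef_rot': [-1.5689, 0.0008, -1.9937], 'force': [0.1787, -0.2383, 0.0743], 'qpos': [0.0223, 0.3743, 1.8003, -0.0001, 0.965, 2.016], 'grip_width': 0.0797}
```

View pics/o5.png

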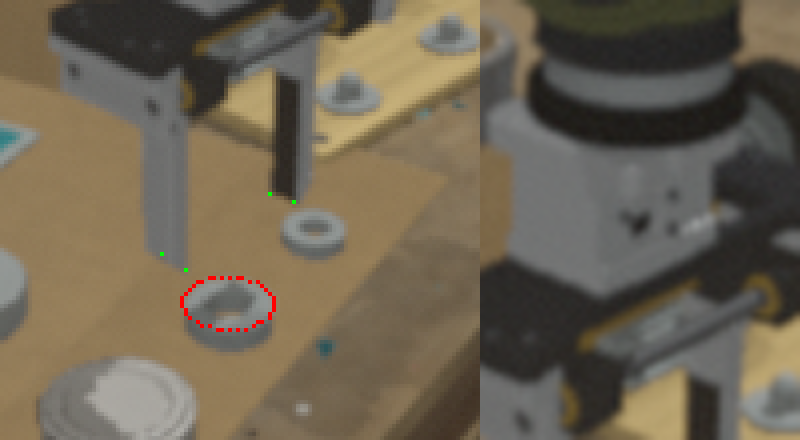

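The tips agree with the +28 mm offset (green dots) and the ring outline fits. Lowering to 5 mm above the table.

Call:
send_rows --series "0 0 0 0 1 0 0.7;0 0 0 0 2 0 0.7;0 0 0 0 3 0 0.7;0 0 0 0 4 0 0.7;0 0 0 0 4.7 0 0.7;0 0 0 0 5 0 0.7;0 0 0 0 5.2 0 0.7;0 0 0 0 5.3 0 0.7;0 0 0 0 5.4 0 0.7;0 0 0 0 5.4 0 0.7"

```text
time_s: 29.67
ee_pos: [0.4994, 0.0477, -0.0239]
eef_rot: [-1.57, 0.0, -1.994]
force: [-0.1, -0.2, 0.4]
grip_width: 0.08
```

Call:
send_rows --series "0 0 0 0 0 0 0.2;0 0 0 0 0 0 0.2;0 0 0 0 0 0 -0.3;0 0 0 0 0 0 -0.3;0 0 0 0 0 0 -0.3;0 0 0 0 0 0 -0.3;0 0 0 0 0 0 -0.3;0 0 0 0 0 0 -0.3;0 0 0 0 0 0 -0.3;0 0 0 0 0 0 -0.3" --newtons 20

```text
time_s: 30.5
ee_pos: [0.4993, 0.0478, -0.024]
eef_rot: [-1.571, 0.0, -1.994]
force: [1.1, 1.0, 1.3]
grip_width: 0.0444
```

Call:
send_rows --series "0 0 0 0 -0.5 0 -0.3;0 0 0 0 -2 0 -0.3;0 0 0 0 -4 0 -0.3;0 0 0 1 -6 0.4 -0.3;0 0 0 4 -7 1.7 -0.3;0 0 0 7 -7 3 -0.3;0 0 0 10 -7 4.3 -0.3;0 0 0 13 -7 5.6 -0.3;0 0 0 16 -7 6.9 -0.3;0 0 0 18.5 -7 8 -0.3"

```text
time_s: 31.33
ee_pos: [0.4958, -0.1558, 0.0462]
eef_rot: [-1.571, -0.0, -1.994]
force: [1.3, 1.0, -1.2]
grip_width: 0.0445
```

Call:
send_rows --series "0 0 0 1.5 0 0.7 -0.3;0 0 0 2.3 0 1 -0.3;0 0 0 2.5 0 1.1 -0.3;0 0 0 2.5 0.5 1.1 -0.3;0 0 0 2.5 1 1.1 -0.3;0 0 0 2.5 1.5 1.1 -0.3;0 0 0 2.5 2 1.1 -0.3;0 0 0 2.5 2 1.1 -0.3;0 0 0 2.5 2 1.1 -0.3;0 0 0 2.5 2 1.1 -0.3"

```text
time_s: 32.17
ee_pos: [0.4961, -0.1809, 0.026]
eef_rot: [-1.571, 0.0, -1.993]
force: [0.4, -0.1, -1.7]
grip_width: 0.0446
```

```bash
python3 - <<'E'
from h import *
b=camera("side")
o=get_obs();print({k:np.round(o[k],4).tolist() for k in("ee_pos","eef_rot","force","grip_width")})
p=np.array(o["ee_pos"]);p[2]+=.028
S=7;x0,y0=262,175
B=cv2.resize(b[y0:y0+80,x0:x0+100],None,fx=S,fy=S,interpolation=cv2.INTER_CUBIC)
def circ(c,r,col):
    for th in np.linspace(0,2*np.pi,120):
        u,v=proj("side",[c[0]+r*np.cos(th),c[1]+r*np.sin(th),c[2]]);cv2.circle(B,(int((u-x0+.5)*S),int((v-y0+.5)*S)),1,col,-1)
circ([p[0],p[1],p[2]-.004+.016],.023,(255,0,0)); circ([p[0],p[1],p[2]-.004],.023,(255,255,0))
circ([.4965,-.180,.015],.020,(0,255,0)); circ([.4954,-.1824,.015],.020,(0,0,255))
cv2.imwrite("pics/o6.png",cv2.cvtColor(B,cv2.COLOR_RGB2BGR))
E
```

```text
{'ee_pos': [0.4962, -0.181, 0.0261], 'eef_rot': [-1.5705, 0.0, -1.9935], 'force': [-0.4025, -0.4436, -1.4635], 'grip_width': 0.0447}
```

View pics/o6.png

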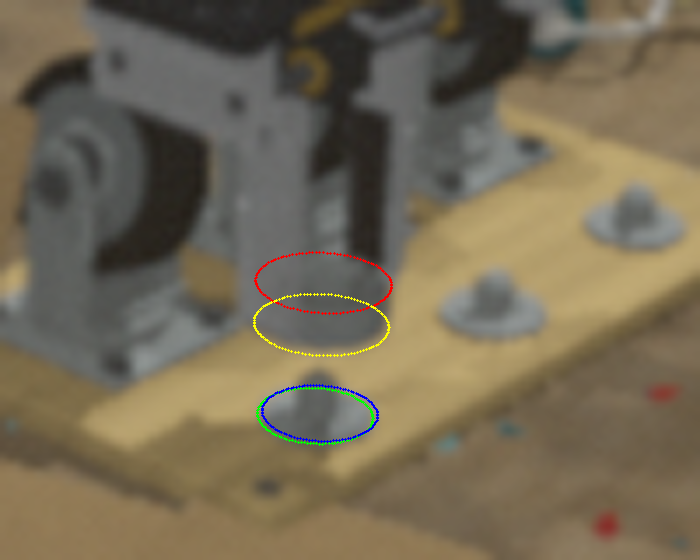

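The ring hovers above the left spigot. Its outline is centred on the flange within about 1–2 mm, and the left wheel is visibly tipped. Lowering onto the pin, with a force check.

Call:
send_rows --series "0 0 0 0.08 0 0 -0.3;0 0 0 0.08 0.5 0 -0.3;0 0 0 0.08 1 0 -0.3;0 0 0 0.08 1.4 0 -0.3;0 0 0 0.08 1.6 0 -0.3;0 0 0 0.08 1.8 0 -0.3;0 0 0 0.08 2 0 -0.3;0 0 0 0.08 2.2 0 -0.3;0 0 0 0.08 2.4 0 -0.3;0 0 0 0.08 2.4 0 -0.3"

```text
time_s: 33.05
ee_pos: [0.4955, -0.1817, 0.0016]
eef_rot: [-1.571, 0.0, -1.994]
force: [0.1, -0.6, -0.9]
grip_width: 0.0447
```

Call:
send_rows --series "0 0 0 0 0.1 0 -0.3;0 0 0 0 0.2 0 -0.3;0 0 0 0 0.3 0 -0.3;0 0 0 0 0.4 0 -0.3;0 0 0 0 0.5 0 -0.3;0 0 0 0 0.6 0 -0.3;0 0 0 0 0.7 0 -0.3;0 0 0 0 0.8 0 -0.3;0 0 0 0 0.85 0 -0.3;0 0 0 0 0.85 0 -0.3"

```text
time_s: 33.88
ee_pos: [0.4956, -0.1818, -0.0067]
eef_rot: [-1.571, 0.0, -1.994]
force: [-0.4, 0.7, -1.0]
grip_width: 0.0446
```

Call:
send_rows --series "0 0 0 0 0.03 0 -0.3;0 0 0 0 0.06 0 -0.3;0 0 0 0 0.09 0 -0.3;0 0 0 0 0.12 0 -0.3;0 0 0 0 0.15 0 -0.3;0 0 0 0 0.18 0 -0.3;0 0 0 0 0.2 0 -0.3;0 0 0 0 0.2 0 -0.3;0 0 0 0 0.2 0 -0.3;0 0 0 0 0.2 0 -0.3"

```text
time_s: 34.72
ee_pos: [0.4957, -0.1818, -0.0085]
eef_rot: [-1.571, 0.0, -1.994]
force: [0.3, 1.0, -2.3]
grip_width: 0.0443
```

Call:
send_rows --series "0 0 0 0 0 0 0.1;0 0 0 0 0 0 0.2;0 0 0 0 0 0 0.3;0 0 0 0 0 0 0.3;0 0 0 0 0 0 0.3;0 0 0 0 -0.5 0 0.3;0 0 0 0 -2 0 0.3;0 0 0 0 -4 0 0.3;0 0 0 0 -6 0 0.3;0 0 0 0 -8 0 0.3"

```text
time_s: 35.55
ee_pos: [0.4956, -0.1818, 0.0727]
eef_rot: [-1.571, 0.0, -1.994]
force: [0.8, -0.1, -0.1]
grip_width: 0.061
```

Call:
send_rows --series "0 0 0 0 -3 0 0.3;0 0 0 0 -5 -3 0.3;0 0 0 3 -5 -6 0.3;0 0 0 6 -5 -8 0.3;0 0 0 10 -5 -8 0.3;0 0 0 14 -5 -8 0.3;0 0 0 17 -5 -8 0.3;0 0 0 20 -5 -8 0.3;0 0 0 20 -5 -8 0.3;0 0 0 20 -5 -8 0.3"

```text
time_s: 36.38
ee_pos: [0.3401, -0.3321, 0.1216]
eef_rot: [-1.571, 0.0, -1.996]
force: [0.5, 1.5, -0.3]
grip_width: 0.0611
```

```bash
python3 - <<'E'
from h import *
b=camera("side");a=camera("top")
o=get_obs();print({k:np.round(o[k],4).tolist() for k in("ee_pos","eef_rot","force","grip_width")})
A=cv2.resize(a[185:265,280:360],(480,480),interpolation=cv2.INTER_CUBIC);B=cv2.resize(b[165:245,262:315],(318,480),interpolation=cv2.INTER_CUBIC)
cv2.imwrite("pics/o7.png",cv2.cvtColor(np.hstack([A,B]),cv2.COLOR_RGB2BGR))
E
```

```text
{'ee_pos': [0.3409, -0.3307, 0.1216], 'eef_rot': [-1.5709, 0.0002, -1.9935], 'force': [0.6309, 0.7145, 0.6915], 'grip_width': 0.0607}
```

View pics/o7.png

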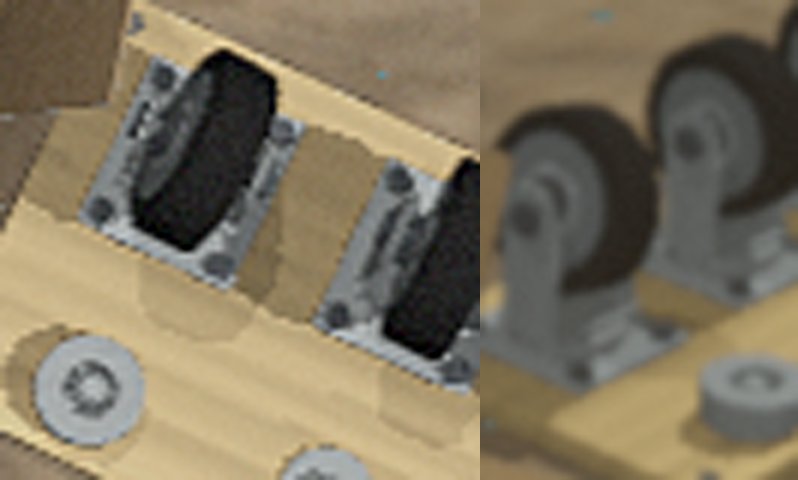

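The ring lies flat around the left spigot's pin, with pin and bore roughly concentric near (90,390) in the crop. The left wheel is clearly tipped right and the arm is clear of everything.

```bash
python3 -c "
from station import *
print(hand_in())"
```

```text
the job is handed in; nothing more can be done
None
```

The worn bearing is in the **left** caster. I left its wheel tipped over to the right, put the middle-sized ring on the spigot in front of it, and handed the job in at about 36 s. The hand-in gave no verdict.

| Caster | Result of rocking left, then right | Force at the stop, left / right (N) |
|---|---|---|
| Right | Hard stops, about 1.0 mm play: sound | 5 / 5 |
| Middle | Hard stops, about 0.9 mm play: sound | 6 / 4 to 5 |
| Left | Gave way at about 2 N, then a hard stop each side after several mm: worn | 8 to 8.5 / 5.5 |

**Last checks:**
- **Ring:** the last picture showed it flat on the foot, with the pin about central in the bore. It went on with no noticeable contact force.
- **Left wheel:** it is clearly tipped right in the last picture. I did not measure the 6.5 mm tip directly.
- **Arm:** it is well clear, with only sensor noise on the force reading. Nothing I did went near the ink tin or the wooden disc, though I did not measure them again afterwards.

**What disagreed:**
- **Gripper height:** both cameras put the gripper about 28 mm higher than the reported TCP. My first try at the right wheel therefore passed above it without touching. I corrected for the offset from then on.
- **Grip width:** it read 44.4 mm on the 46 mm ring, and I did not find out why.
- **Left press:** it was above the 5 N aimed for, but under the 12 N limit.

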